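# Tablet from the charging rack to the recipe stand

### The job

Draw the tablet (the tallest of the three devices) straight up out of its slot in the charging rack by its top edge, leaving the other two devices undisturbed in their slots. Stand it on the recipe stand: lower its bottom edge onto the ledge while you still hold it (no dropping), central, so that it leans back against the backrest with its screen outward. The stand has been swivelled aside; leave it turned square with its base, facing the front edge of the worktop where you stand.

Things in the scene. Friction and masses are not known exactly. Their poses are not given: they have to be found in the camera images.
- tablet: tablet computer, a flat slab 10 mm thick (x), 125 mm wide (y), 180 mm tall (z), 0.3 kg, black screen and aluminium back. It starts upright in one of the rack's three slots, rising about 50 mm or more above the other devices. Origin: centre of its bottom edge face; z up to its top edge; the screen faces its own -x.
- ereader: e-reader, slab 10 mm thick (x), 150 mm wide (y), 115 mm tall (z), upright in another slot; origin at the centre of its bottom face, screen to its -x. To be left where it is.
- phone: phone lying on its long side, slab 10 mm thick (x), 145 mm wide (y), 78 mm tall (z), upright in the remaining slot; origin at the centre of its bottom face, screen to its -x. To be left where it is.
- rack: fixed wooden charging rack: base 165 (x) x 145 (y) x 15 mm, with three slots across it (planes along y) at x = -45, 0 and +45 mm, each 13 mm wide between two fins 4 mm thick, 110 mm wide, whose tops are 76 mm above the worktop. Devices stand on the base at z = 15 mm. Origin: centre of its underside; it stands to the left or right of the sink's front, turned up to 0.35 rad.
- stand: fixed wooden base of the recipe stand, 150 x 150 x 14 mm, origin at the centre of its underside, its front is its -x side (towards the robot, turned up to 0.25 rad). The swivel axis is vertical through its origin. It stands on the other side from the rack.
- stand_top (a joint): angle of the swivelling upper part, rad: 0 = square with its base and facing front; positive = turned anticlockwise seen from above; starts between 0.5 and 1.2. Free to turn within +-1.5, stays where it is left (about 0.12 N m of friction).
- stand_ledge (a point): point on the upper part: middle of the ledge's floor, 24 mm above the worktop, 26 mm in front (-x) of the swivel axis; turns with the upper part (-x outward, y along the ledge). The ledge is a trough 26 mm wide between the backrest's foot and a front lip that is 14 mm high; both 140 mm long in y.
- stand_back_top (a point): point on the upper part: middle of the upper edge of the backrest, about 126 mm above the worktop; axes as stand_ledge. The backrest is a board 8 mm thick, 140 mm wide, 105 mm long, leaning back 10 degrees (its top away from the ledge); two thin struts behind it reach to two thirds of its height. Its upper edge can be pinched or pushed to turn the stand.

How it is judged (in metres and radians):
On the way, in this order (a step that is already met when the one before it is completed fails the run):
1. the tablet has been drawn up clear of the rack's slots (z of tablet in the frame of rack above 0.078 m), for 0.1 s.
2. the tablet's bottom edge is on the stand's ledge while the fingers still hold it (x of tablet in the frame of stand_ledge between -0.02 and 0.02 m and y of tablet in the frame of stand_ledge between -0.03 and 0.03 m and z of tablet in the frame of stand_ledge between -0.006 and 0.01 m and contact force between the fingers and tablet above 1 N), for 0.1 s.
At the end, for the whole second after the job is handed in: The tablet rests on the ledge, central within 30 mm sideways and 20 mm front to back, leaning back 3.5 to 28 degrees, screen outward, parallel to the ledge within 10 degrees; the stand is within 10 degrees (0.17 rad) of square with its base; all at rest (x of tablet in the frame of stand_ledge between -0.02 and 0.02 m and y of tablet in the frame of stand_ledge between -0.03 and 0.03 m and z of tablet in the frame of stand_ledge between -0.006 and 0.01 m and angle between tablet's own x axis and vertical above 1.63 rad and angle between tablet's own z axis and vertical below 0.5 rad and angle between the y axis of tablet and the y axis of stand_ledge, either way round below 0.17 rad and value of joint stand_top between -0.17 and 0.17 rad and velocity of joint stand_top between -0.05 and 0.05 rad/s and linear speed of tablet below 0.02 m/s); the robot touches nothing.
It fails at once if the e-reader is pulled out, shifted by more than 25 mm or tipped over (distance of ereader from where it was at the start of the episode above 0.025 m or angle between ereader's own z axis and vertical above 0.3 rad).
It fails at once if the phone is pulled out, shifted by more than 25 mm or tipped over (distance of phone from where it was at the start of the episode above 0.025 m or angle between phone's own z axis and vertical above 0.3 rad).
It also fails if it takes over 61 s, if anything falls off the work surface, if the arm or the gripper's body presses on something with over 40 N, if the wrist force passes 120 N, or if a joint passes its speed limit or range.

### The arm

A 6-joint arm with a two-finger parallel gripper is mounted at the origin on a cart in front of the work surface, level with it; the furniture and walls round the work are solid. World frame = base frame: x ahead of the robot, y to its left, z up, the work surface at z = 0. Lengths are in mm, angles in rad, forces in N, time in s.
With the tool pointing down it reaches from about 275 to 1000 mm from the base axis. Payload 8.4 kg.
Tool frame: the origin (TCP) lies midway between the tips of the shut fingers; the grasp point (between the pads) lies 19 mm behind it; z points along the fingers, y is the line along which they close (so a half turn about z gives the same grasp; the last joint's range is limited). The gripper opens to 85 mm and grips with 20 to 120 N. Pads are 22 mm wide; open, the fingers measure 114 mm over their backs; the gripper's body (76 mm by 85 mm) begins 54 mm behind the grasp point. The pads swing forward as they close: fully open they stand 13 mm farther back than shut.
Start: joints at [-1.125, 0.353, 1.633, -0, 1.155, -0.002], TCP at [270.614, -563.379, 231.281] pointing down, gripper open.
Joint ranges: [-2.63, 2.63], [-0.92, 2.1], [0.06, 2.66], [-1.3, 4.44], [0, 2.69], [-3.02, 3.02]. Speed limits (rad/s): [2.22, 2.22, 2.79, 3.14, 3.14, 3.14].

### API

Orientations are given as [roll, pitch, yaw] about the fixed x, y, z axes, in that order (R = Rz(yaw) Ry(pitch) Rx(roll)).
In Python, from rig import r, cams gives the robot as it stands. The module is installed in compiled form; this text tells all that it offers.
- The arm moves only by the tool send_rows, never from a script. Its argument "targets" is one flat list of numbers, 7 for each row, row after row: the shift along the tool's x, y, z in m, then the turn, a rotation vector about the tool's x, y, z in rad, then the opening, from -1 (shut) to 1 (fully open). In form: [tx, ty, tz, wx, wy, wz, fingers, tx, ty, tz, wx, wy, wz, fingers, ...]. A call has 1 to 12 rows; each row is the pose to reach, as a shift and turn from the pose commanded when the call began, along the tool's axes at that moment; what a row does not reach only later rows make up. A row lasts 1/12 s, in which the tool goes at most 41.7 mm and 7.16 degrees, less where a joint would pass 70% of its speed; a pose out of reach is approached as far as the arm can. A call with a gripper value outside its range is refused whole. The fingers move at their own pace and stop on an object; "grip_force" is the grip in N (left out, the last holds). Time passes only in rows, so rows that repeat a pose let the fingers close. It gives the time, the measured TCP pose, the force, the opening and the grip force at its end, in the units of the state.
- r.sense(): the state, without advancing time (a new reading comes with each control period).
- cams.grab_frame(name): name is "scene" or "side" or "wrist"; returns a dict with "color" (420x560x3 uint8, blue, green, red), "fx", "fy", "cx", "cy" (pixels), "xyz" and "attitude" of the camera in the world. Camera axes: x right, y down, z forward; pixel columns grow to the right and rows downward; lengths in mm; the calibration is good to about 2 mm. A picture is of the moment at which its call begins. There is no depth.
- r.sign_off(): hands the job in; it is judged then, once.
The state is a dict: "clock": time; "qpos": joint angles; "qvel": joint speeds; "joint_efforts": joint torques, N m; "eef_pos": TCP position; "tcp_rot": TCP orientation; "contact_force": force on the tool from outside, world axes, zero at the start; "wrist_torque": the same for the moment, N m; "opening": opening from 0.0 (shut) to 1.0 (fully open); "grasp_force": force on a finger pad.
Only numpy, scipy, OpenCV 4.12 (cv2) and the standard library are available. Lean on these libraries where they do the work, as an engineer would, in place of code of your own. Each camera call takes 0.05 s, during which the arm holds its last target. There are 200 camera calls.

## Working session

There is one attempt and no reset: what is moved stays moved. The work goes in short steps, Python scripts to look and compute and a tool call to move; the robot and the scene stay as the last step left them, time stands still between calls to the robot, and variables do not carry over. Pictures are saved under pics/ and viewed, at most 10 in all, crops included, and the job is handed in when it is done.

Besides the shell and the picture viewer there is one more tool, called after "Call:" by a JSON object that holds its "name" and its "arguments". send_rows: Moves the arm, as the interface text tells. Its arguments: {"type":"object","properties":{"targets":{"type":"array"},"grip_force":{"type":"number"}},"required":["targets"]}

```bash
mkdir -p pics; cat > h.py <<'E'
import numpy as np, cv2
from scipy.spatial.transform import Rotation as R
from scipy.optimize import least_squares
from rig import r, cams
def snap(name,fn=None):
    f=cams.grab_frame(name)
    if fn: cv2.imwrite('pics/'+fn,f['color'])
    return f
E
python3 - <<'E'
from h import *
for n in ['scene','side']:
    f=snap(n,n+'0.png'); print(n,{k:np.array(v).round(4).tolist() for k,v in f.items() if k!='color'})
print(r.sense())
E
```

```text
scene {'fx': 419.5125, 'fy': 419.5125, 'cx': 286.4052, 'cy': 211.3214, 'xyz': [-333.449, 447.8104, 812.631], 'attitude': [-2.2195, -0.0073, -2.0612]}
side {'fx': 525.8211, 'fy': 525.8211, 'cx': 271.8966, 'cy': 219.5973, 'xyz': [-537.2655, -1036.0342, 766.4818], 'attitude': [-1.9927, 0.006, -0.7955]}
{'clock': 0.1, 'qpos': array([-1.12535909e+00,  3.53584441e-01,  1.63404288e+00,  2.11433198e-05,
        1.15520954e+00, -2.40542136e-03]), 'qvel': array([-0.00018725, -0.00159607, -0.00107703,  0.00058672,  0.00073134,
       -0.00076994]), 'joint_efforts': array([ 4.49804875e-04, -6.06354260e+01, -3.42818177e+01,  4.24078360e-05,
        3.93813287e-03,  5.49501650e-06]), 'eef_pos': array([ 270.46025866, -562.98329887,  230.6405137 ]), 'tcp_rot': array([-3.14034850e+00, -2.23257392e-05,  4.47834095e-01]), 'contact_force': array([ 0.17498053,  0.96481138, -0.41129768]), 'wrist_torque': array([ 0.02180156, -0.09553757,  0.00275253]), 'grasp_force': 0.0, 'opening': 0.9988909070441658}
```

View pics/scene0.png

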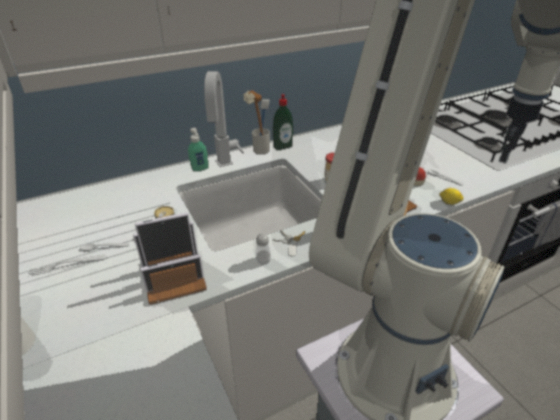

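View pics/side0.png

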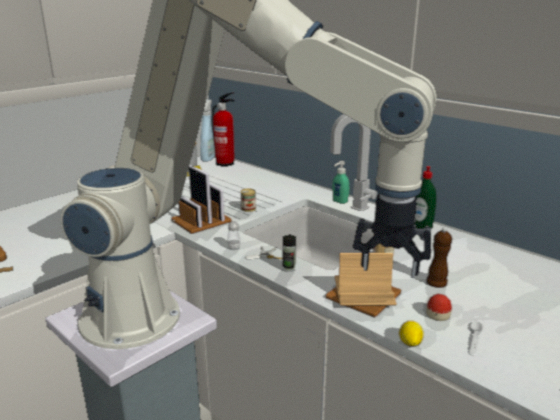

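The scene view shows the rack with the tablet at about (170,250). The side view shows the rack at about (200,205) and the swivelled stand at about (365,280). I'll enlarge these areas for measuring.

```bash
python3 - <<'E'
from h import *
f=cv2.imread('pics/scene0.png');s=cv2.imread('pics/side0.png')
def c(im,x,y,w,h,k):
    o=cv2.resize(im[y:y+h,x:x+w],None,fx=k,fy=k,interpolation=cv2.INTER_CUBIC)
    for i in range(0,w,10): cv2.line(o,(i*k,0),(i*k,6 if i%50 else 16),(0,0,255),1)
    for i in range(0,h,10): cv2.line(o,(0,i*k),(6 if i%50 else 16,i*k),(0,0,255),1)
    return o
a=c(f,125,205,95,100,4)   # 380x400
a=cv2.copyMakeBorder(a,0,200,0,20,0)
b=c(s,160,160,80,80,5)[:, :400]
b=cv2.resize(c(s,160,160,80,75,4),None,fx=1,fy=1) #320x300
d=c(s,315,240,95,75,4) #380x300
b=cv2.copyMakeBorder(b,0,0,0,80,0);d=cv2.copyMakeBorder(d,0,0,0,20,0)
cv2.imwrite('pics/c1.png',np.hstack([a,np.vstack([b,d])]))
E
```

```text
(no output)
```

View pics/c1.png

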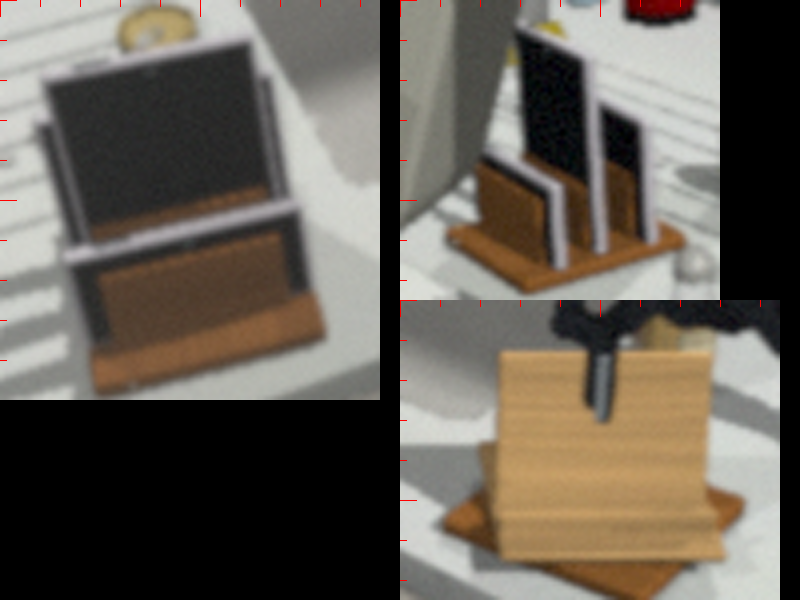

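Tablet is in the middle slot, with the phone in front, the e-reader behind, and screens facing the robot. Fitting both poses from the corner pixels.

```bash
cat >> h.py <<'E'
import pickle
def proj(f,P):
    M=R.from_euler('xyz',f['attitude']).as_matrix()
    c=(np.atleast_2d(P)-np.array(f['xyz']))@M
    return np.c_[f['fx']*c[:,0]/c[:,2]+f['cx'],f['fy']*c[:,1]/c[:,2]+f['cy']]
def place(p,x,y,a): return R.from_euler('z',a).apply(p)+[x,y,0]
E
python3 - <<'E'
from h import *
A=cams.grab_frame('scene');B=cams.grab_frame('side')
mA=np.array([[-5,62.5,195],[-5,-62.5,195],[-82.5,72.5,0],[-82.5,-72.5,0.]]);uA=np.array([[136.25,225.5],[187.5,215],[148.75,303.7],[206.5,290]])
mB=np.array([[-5,62.5,195],[-5,-62.5,195],[-82.5,72.5,15],[-82.5,-72.5,0],[82.5,-72.5,15.]]);uB=np.array([[189.5,167],[205.75,175],[172,217.5],[192.5,232.5],[231.25,219.5]])
e=lambda p:np.r_[proj(A,place(mA,*p))-uA,proj(B,place(mB,*p))-uB].ravel()
s=least_squares(e,[600,350,0],x_scale=[100,100,.1],loss='soft_l1');print('rack',s.x,e(s.x).round(1))
mb=np.array([[-75,75,14],[-75,-75,0],[75,-75,14.]]);ub=np.array([[325.5,295],[377.5,314.5],[400.75,289]])
bx=-26+13+105*np.sin(.1745)
mt=np.array([[bx,70,126],[bx,-70,126],[-41,70,20],[-41,-70,20.]]);ut=np.array([[340,253],[392.75,253],[340,304],[396,304]])
g=lambda p:np.r_[proj(B,place(mb,*p[:3]))-ub,proj(B,place(mt,p[0],p[1],p[2]+p[3]))-ut].ravel()
for i0 in (.8,):
  s=least_squares(g,[500,-400,0,i0],x_scale=[100,100,.1,.1],loss='soft_l1');print('stand',s.x,g(s.x).round(1))
E
```

```text
rack [ 4.99829724e+02  3.33314576e+02 -1.74253765e-01] [-1.1 -2.2  1.5 -1.5 -0.   0.6  0.7  0.8 -0.8 -2.7  0.6 -1.2 -0.5 -1.5
 -1.7  1.6  1.3 -1.3]
stand [ 4.90226018e+02 -3.67324890e+02  1.53963861e-01  6.50882213e-01] [-0.   0.6 -0.2  4.5  1.  -0.8 -0.4  1.3  0.6  0.3  0.3 -5.1 -2.  -6.2]
```

```bash
cat >> h.py <<'E'
def move(pos,yaw,tilt=0,prev=None):
    """tool shift (m) and rotvec to go from present (measured) pose to pos/yaw; tilt about horizontal axis tool x"""
    s=r.sense();R0=R.from_euler('xyz',s['tcp_rot']);p0=np.array(s['eef_pos'])
    R1=R.from_euler('z',yaw)*R.from_euler('x',np.pi)*R.from_euler('x',tilt)
    d=R0.inv().apply(np.array(pos)-p0)/1000;w=(R0.inv()*R1).as_rotvec()
    print('d',d.round(4).tolist(),'w',w.round(4).tolist(),'rows',max(np.linalg.norm(d)/.0417,np.linalg.norm(w)/.125).round(1))
E
python3 - <<'E'
from h import *
B=cams.grab_frame('side')
mb=np.array([[-75,75,14],[75,-75,14.]]);ub=np.array([[325.5,295],[400.75,289]])
bx=-26+13+105*np.sin(.1745)
mt=np.array([[bx,70,126],[bx,-70,126],[-43,70,14],[-43,-70,14.]]);ut=np.array([[340,253],[392.75,253],[340,304],[396,304]])
g=lambda p:np.r_[proj(B,place(mb,*p[:3]))-ub,proj(B,place(mt,p[0],p[1],p[2]+p[3]))-ut].ravel()
s=least_squares(g,[500,-400,0,.8],x_scale=[100,100,.1,.1],loss='soft_l1');print('stand',s.x,g(s.x).round(1))
x,y,a,t=s.x
move([x-60,y-60,300],a+t+np.pi/2)
E
```

```text
stand [ 4.88151494e+02 -3.68647137e+02  1.41245506e-01  6.71126674e-01] [-0.3  0.8  1.3 -0.  -0.5  1.9  0.5  0.6  0.4 -2.1 -1.9 -3.5]
d [0.2004, -0.0531, -0.069] w [-0.0005, -0.0007, -1.9354] rows 15.5
```

Call:
{"name": "send_rows", "arguments": {"targets": [0, 0, -0.069, 0, 0, -0.1, 1, 0.01, 0, -0.069, 0, 0, -0.2, 1, 0.04, -0.01, -0.069, 0, 0, -0.32, 1, 0.07, -0.02, -0.069, 0, 0, -0.44, 1, 0.1, -0.03, -0.069, 0, 0, -0.56, 1, 0.13, -0.04, -0.069, 0, 0, -0.68, 1, 0.16, -0.05, -0.069, 0, 0, -0.8, 1, 0.19, -0.053, -0.069, 0, 0, -0.92, 1, 0.2, -0.053, -0.069, 0, 0, -1.04, 1, 0.2, -0.053, -0.069, 0, 0, -1.16, 1, 0.2, -0.053, -0.069, 0, 0, -1.28, 1, 0.2, -0.053, -0.069, 0, 0, -1.4, 1]}}

```text
clock: 1.25
eef_pos: [428.3, -428.6, 300.1]
tcp_rot: [-3.141, -0.0, 1.855]
contact_force: [-0.2, -0.1, -0.3]
opening: 1.004
grasp_force: 0.0
```

Call:
{"name": "send_rows", "arguments": {"targets": [0, 0, 0, 0, 0, -0.12, 1, 0, 0, 0, 0, 0, -0.24, 1, 0, 0, 0, 0, 0, -0.36, 1, 0, 0, 0, 0, 0, -0.48, 1, 0, 0, 0, 0, 0, -0.535, 1, 0, 0, 0, 0, 0, -0.535, 1]}}

```text
clock: 1.75
eef_pos: [427.9, -428.9, 300.2]
tcp_rot: [3.142, -0.0, 2.385]
contact_force: [-0.0, 0.1, 0.0]
opening: 0.998
grasp_force: 0.0
```

```bash
python3 - <<'E'
from h import *
f=snap('wrist','w1.png'); print({k:np.array(v).round(4).tolist() for k,v in f.items() if k!='color'})
x,y,a,t=488,-368.6,.141,.671
bx=5.2
m=place(np.array([[bx,70,126],[bx,-70,126.],[-43,70,38],[-43,-70,38]]),x,y,a+t)
print(proj(f,m).round(), proj(f,place(np.array([[-75,75,14],[-75,-75,14],[75,-75,14],[75,75,14.]]),x,y,a)).round())
s=r.sense();print(s['eef_pos'],s['tcp_rot'],s['clock'])
E
```

```text
{'fx': 309.8745, 'fy': 309.8745, 'cx': 282.2616, 'cy': 215.6967, 'xyz': [377.4069, -382.9843, 442.9826], 'attitude': [2.8695, 0.0011, 0.8144]}
[[376. 130.]
 [365. 261.]
 [317. 130.]
 [314. 235.]] [[340. 101.]
 [269. 190.]
 [349. 252.]
 [421. 173.]]
[ 427.85717873 -428.97104984  300.16720346] [-3.14157542e+00 -2.41773736e-04  2.38145842e+00] 1.8
```

View pics/w1.png

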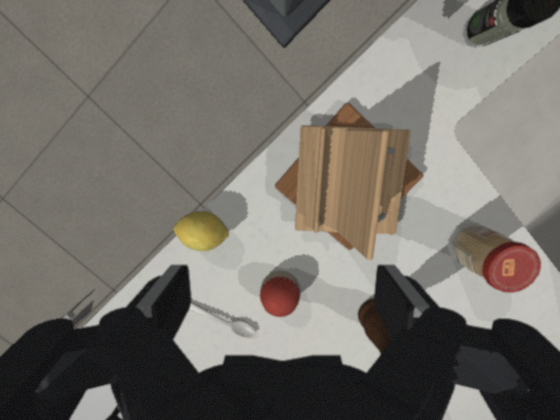

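The wrist view shows base corners near (347,103), (276,185) and (422,174), and the backrest's top edge from (386,131) to (370,258). Refitting with both views.

```bash
python3 - <<'E'
from h import *
B=cams.grab_frame('side');W=cams.grab_frame('wrist')
mw=np.array([[-75,75,14],[-75,-75,14],[75,75,14.]]);uw=np.array([[347.5,103.5],[276,185],[422,174]])
def g(p):
  bx=p[4]
  m1=np.array([[bx,70,126],[bx,-70,126.]]);m2=m1
  return np.r_[proj(W,place(mw,*p[:3]))-uw,proj(W,place(m1,p[0],p[1],p[2]+p[3]))-[[386,131],[370,258]],
    proj(W,place(np.array([[-43,70,38],[-43,-70,38.]]),p[0],p[1],p[2]+p[3]))-[[302,126],[296,230]], .7*(proj(B,place(m1,p[0],p[1],p[2]+p[3]))-[[340,253],[392.75,253]])].ravel()
s=least_squares(g,[488,-368,.14,.67,5],x_scale=[100,100,.1,.1,10],loss='soft_l1');print('stand',s.x,g(s.x).round(1))
x,y,a,t,bx=s.x
for b in(bx,):
  print(place(np.array([[b,0,126.]]),x,y,a+t))
  P=place(np.array([[b,0,105.]]),x,y,a+t)[0]; move([P[0],P[1],180],a+t+np.pi/2)
E
```

```text
stand [ 4.87210031e+02 -3.66744848e+02  8.81480921e-02  6.79928269e-01
  1.19471760e+01] [-3.1 -4.3 -6.8 -0.1 -0.1  1.2  0.3 -3.  -0.4  1.5 18.1  0.3 16.6  2.1
 -1.1 -0.  -0.3 -0.1]
[[ 495.80301938 -358.44451226  126.        ]]
d [-0.0005, 0.0979, 0.1202] w [-0.0, -0.0002, 0.0416] rows 3.7
```

```bash
python3 - <<'E'
from h import *
W=cams.grab_frame('wrist');im=W['color'][95:270,265:430]
x,y,a,t=487.5,-367,.13,.64
k=3.4
o=cv2.resize(im,None,fx=k,fy=k,interpolation=cv2.INTER_CUBIC)
def dr(P,c):
    q=((proj(W,np.array(P,float))-[265,95]+.5)*k).astype(int); cv2.polylines(o,[q.reshape(-1,1,2)],True,c,1)
dr(place(np.array([[-75,75,14],[-75,-75,14],[75,-75,14],[75,75,14.]]),x,y,a),(0,0,255))
for X,z,c in((-45,38,(255,0,0)),(-39,38,(255,0,0)),(-13,24,(0,255,0)),(5,126,(255,0,255)),(13,126,(255,0,255))): dr(place(np.array([[X,70,z],[X,-70,z]]),x,y,a+t),c)
for i in range(0,165,10): cv2.line(o,(int(i*k),0),(int(i*k),8),(0,0,255),1)
for i in range(0,175,10): cv2.line(o,(0,int(i*k)),(8,int(i*k)),(0,0,255),1)
cv2.imwrite('pics/c2.png',o)
E
```

```text
(no output)
```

View pics/c2.png

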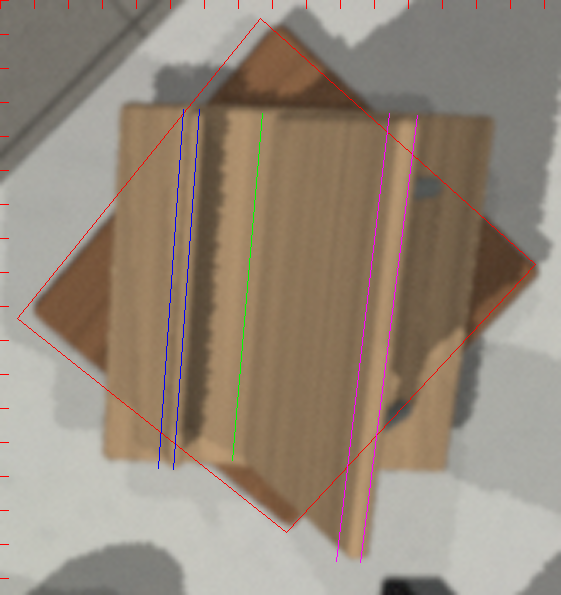

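```bash
python3 - <<'E'
from h import *
W=cams.grab_frame('wrist')
c=lambda p:np.array(p)/3.4+[264.5,94.5]
mw=np.array([[-75,75,14],[-75,-75,14],[75,75,14.]]);uw=c([[283,27],[33,312],[538,265]])
m1=np.array([[9,70,126],[9,-70,126],[-13,70,24],[-13,-70,24.],[-62,70,24],[-62,-70,24]]);u1=c([[406,118],[354,556],[272,112],[243,462],[122,103],[103,455]])
def g(p):
  m=m1.copy();m[4:,0]=p[4];m[2:4,0]=p[5]
  return np.r_[proj(W,place(mw,*p[:3]))-uw,proj(W,place(m,p[0],p[1],p[2]+p[3]))-u1].ravel()
s=least_squares(g,[488,-368,.14,.63,-62,-13],x_scale=[100,100,.1,.1,10,10]);print('stand',s.x,g(s.x).round(1))
x,y,a,t=s.x[:4]
P=place(np.array([[9,0,105.]]),x,y,a+t)[0];print(P); move([P[0],P[1],180],a+t+np.pi/2)
move([P[0],P[1],101],a+t+np.pi/2)
E
```

```text
stand [ 4.89397489e+02 -3.64930983e+02  1.02754241e-01  6.69284050e-01
 -6.98626448e+01 -1.18382456e+01] [-2.3 -2.9 -2.8 -0.1  1.2  1.9  2.  -1.1  1.1  1.6  0.3  0.3 -0.3 -0.4
 -0.2  1.2  0.1  0.2]
[ 495.84590086 -358.65260893  105.        ]
d [-0.0008, 0.0978, 0.1202] w [-0.0, -0.0001, 0.0384] rows 3.7
d [-0.0008, 0.0978, 0.1992] w [-0.0, -0.0001, 0.0384] rows 5.3
```

Call:
{"name": "send_rows", "arguments": {"targets": [0, 0.035, 0.03, 0, 0, 0.038, 1, 0, 0.07, 0.06, 0, 0, 0.038, 1, -0.001, 0.098, 0.09, 0, 0, 0.038, 1, -0.001, 0.098, 0.12, 0, 0, 0.038, 1, -0.001, 0.098, 0.15, 0, 0, 0.038, 1, -0.001, 0.098, 0.18, 0, 0, 0.038, 1, -0.001, 0.098, 0.199, 0, 0, 0.038, 1, -0.001, 0.098, 0.199, 0, 0, 0.038, 0, -0.001, 0.098, 0.199, 0, 0, 0.038, -0.4, -0.001, 0.098, 0.199, 0, 0, 0.038, -0.8, -0.001, 0.098, 0.199, 0, 0, 0.038, -1, -0.001, 0.098, 0.199, 0, 0, 0.038, -1], "grip_force": 30}}

```text
clock: 3.0
eef_pos: [496.9, -359.3, 103.1]
tcp_rot: [3.141, 0.003, 2.344]
contact_force: [0.4, 0.5, 0.1]
opening: 0.301
grasp_force: 0.0
```

Call:
{"name": "send_rows", "arguments": {"targets": [0, 0, 0, 0, 0, 0, -1, 0, 0, 0, 0, 0, 0, -1, 0, 0, 0, 0, 0, 0, -1, 0, 0, 0, 0, 0, 0, -1]}}

```text
clock: 3.33
eef_pos: [496.6, -359.2, 102.6]
tcp_rot: [-3.142, 0.002, 2.345]
contact_force: [-0.8, 0.4, 6.8]
opening: 0.122
grasp_force: 29.4
```

```bash
python3 - <<'E'
from h import *
S=snap('side','s2.png')
x,y=489.4,-364.9; a=.11
s=r.sense();p=np.array(s['eef_pos']);yaw=s['tcp_rot'][2];print(p,s['tcp_rot'],s['opening'],s['contact_force'],s['grasp_force'])
for k in (1/6,2/6,3/6,4/6,5/6,1):
  d=(a+np.pi/2-yaw)*k
  q=R.from_euler('z',d).apply(p-[x,y,0])+[x,y,0]; move(q,yaw+d)
# base pose from side
im=cv2.resize(S['color'][240:330,305:415],None,fx=6,fy=6,interpolation=cv2.INTER_CUBIC);cv2.imwrite('pics/c3.png',im)
E
```

```text
[ 496.61216445 -359.1872063   102.64167395] [-3.14147509e+00  1.97841954e-03  2.34505847e+00] 0.12137425751002154 [-0.74080427  0.71991893  6.81750182] 29.391507137333974
d [-0.001, -0.0002, 0.0] w [-0.0, 0.002, 0.1107] rows 0.9
d [-0.002, -0.0004, 0.0] w [0.0001, 0.002, 0.2214] rows 1.8
d [-0.0029, -0.0008, 0.0] w [0.0002, 0.002, 0.3321] rows 2.7
d [-0.0038, -0.0013, 0.0] w [0.0003, 0.002, 0.4428] rows 3.5
d [-0.0047, -0.0019, 0.0] w [0.0004, 0.002, 0.5536] rows 4.4
d [-0.0054, -0.0025, 0.0] w [0.0005, 0.0019, 0.6643] rows 5.3
```

View pics/c3.png

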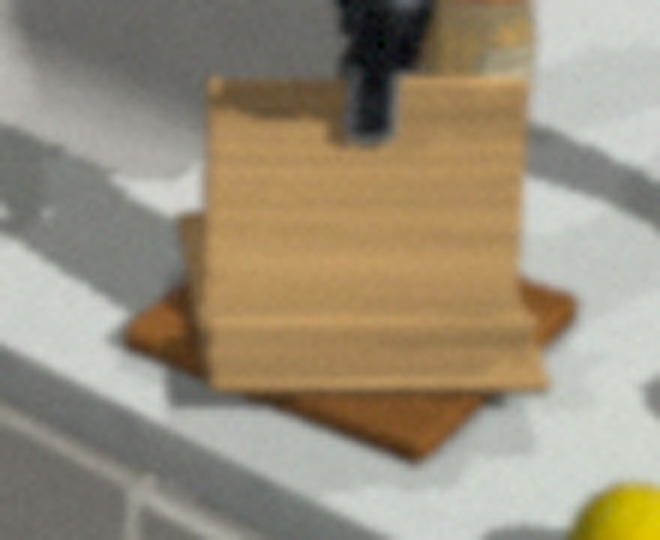

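The board is pinched; base corners are now clear in the side view at (325.5,295.8), (374.7,315) and (401,290).

```bash
python3 - <<'E'
from h import *
B=cams.grab_frame('side')
m=np.array([[-75,75,14],[-75,-75,14],[75,-75,14.]]);u=np.array([[325.3,295.5],[374.5,314.7],[401,289.7]])
g=lambda p:(proj(B,place(m,*p))-u).ravel()
s=least_squares(g,[488,-366,.1],x_scale=[100,100,.1]);print(s.x,g(s.x).round(1))
E
```

```text
[ 4.86820063e+02 -3.66897983e+02  1.11661470e-01] [-1.2 -0.4  0.6  0.3  0.6 -0.2]
```

Call:
{"name": "send_rows", "arguments": {"targets": [-0.001, 0, 0, 0, 0, 0.1, -1, -0.002, -0.0004, 0, 0, 0, 0.2, -1, -0.0026, -0.0007, 0, 0, 0, 0.3, -1, -0.0034, -0.001, 0, 0, 0, 0.4, -1, -0.0043, -0.0016, 0, 0, 0, 0.5, -1, -0.005, -0.0022, 0, 0, 0, 0.6, -1, -0.0053, -0.0024, 0, 0, 0, 0.64, -1, -0.0053, -0.0024, 0, 0, 0, 0.64, -1]}}

```text
clock: 4.1
eef_pos: [497.8, -362.3, 102.6]
tcp_rot: [-3.141, -0.003, 1.702]
contact_force: [-2.9, 11.9, 13.2]
opening: 0.125
grasp_force: 30.1
```

Call:
{"name": "send_rows", "arguments": {"targets": [0, 0, 0, 0, 0, 0.02, -1, 0, 0, 0, 0, 0, 0.02, 0.3, 0, 0, 0, 0, 0, 0.02, 1, 0, 0, 0, 0, 0, 0.02, 1, 0, 0, 0, 0, 0, 0.02, 1, 0, 0, 0, 0, 0, 0.02, 1, 0, 0, -0.03, 0, 0, 0.02, 1, 0, 0, -0.07, 0, 0, 0.02, 1, 0, 0, -0.11, 0, 0, 0.02, 1, 0, 0, -0.15, 0, 0, 0.02, 1, 0, -0.03, -0.19, 0, 0, 0.02, 1, 0, -0.06, -0.2, 0, 0, 0.02, 1]}}

```text
clock: 5.1
eef_pos: [441.0, -373.0, 305.9]
tcp_rot: [3.137, 0.005, 1.687]
contact_force: [-1.2, -1.6, -0.8]
opening: 0.997
grasp_force: 0.0
```

Call:
{"name": "send_rows", "arguments": {"targets": [0, 0, 0, 0, 0, 0, 1, 0, 0, 0, 0, 0, 0, 1]}}

```text
clock: 5.27
eef_pos: [437.9, -372.8, 302.9]
tcp_rot: [3.14, 0.002, 1.683]
contact_force: [0.2, 0.8, 0.4]
opening: 1.001
grasp_force: 0.0
```

```bash
python3 - <<'E'
from h import *
W=cams.grab_frame('wrist')
x,y,a,t=488,-366,.112,0
o=W['color'].copy()
def dr(P,c):
    q=proj(W,np.array(P,float)).astype(int); cv2.polylines(big,[(q*2-off).reshape(-1,1,2)],True,c,1)
q=proj(W,[[x,y,14]])[0];off=(q*2-[300,280]).astype(int)
M=np.float32([[2,0,-off[0]],[0,2,-off[1]]]);big=cv2.warpAffine(o,M,(600,560),flags=cv2.INTER_CUBIC)
dr(place(np.array([[-75,75,14],[-75,-75,14],[75,-75,14],[75,75,14.]]),x,y,a),(0,0,255))
for X,z,c in((-45,38,(255,0,0)),(-39,38,(255,0,0)),(-13,24,(0,255,0)),(5,126,(255,0,255)),(13,126,(255,0,255))): dr(place(np.array([[X,70,z],[X,-70,z]]),x,y,a+t),c)
cv2.imwrite('pics/c4.png',big);print(off,r.sense()['eef_pos'],W['xyz'])
E
```

```text
[338  75] [ 438.38365851 -372.32500787  301.63112161] [ 429.11316853 -305.54082122  445.57306497]
```

View pics/c4.png

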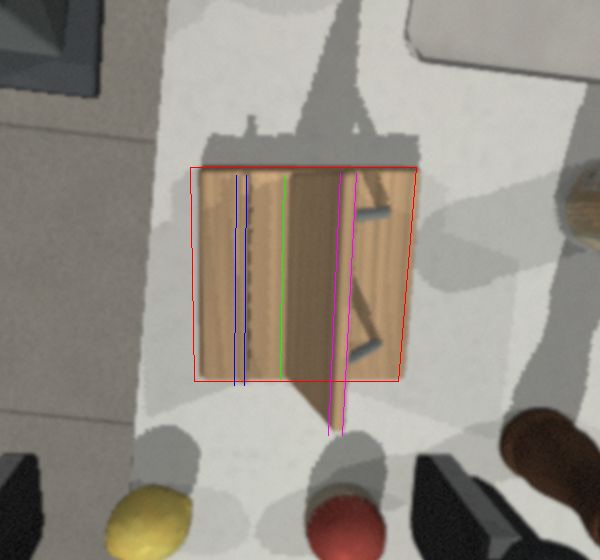

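The stand is square with its base, and the overlay matches. Next I go to the rack.

```bash
python3 - <<'E'
from h import *
move([440,0,390],1.55); move([440,330,390],1.397)
E
```

```text
d [0.3697, 0.0436, -0.0886] w [0.0009, 0.0006, 0.1337] rows 9.2
d [0.6976, 0.0808, -0.0888] w [0.001, 0.0005, 0.2867] rows 17.0
```

Call:
{"name": "send_rows", "arguments": {"targets": [0.03, 0.003, -0.02, 0, 0, 0, 1, 0.07, 0.008, -0.035, 0, 0, 0.03, 1, 0.11, 0.013, -0.05, 0, 0, 0.05, 1, 0.15, 0.018, -0.06, 0, 0, 0.07, 1, 0.19, 0.023, -0.07, 0, 0, 0.09, 1, 0.23, 0.028, -0.08, 0, 0, 0.1, 1, 0.27, 0.032, -0.089, 0, 0, 0.12, 1, 0.31, 0.037, -0.089, 0, 0, 0.13, 1, 0.35, 0.041, -0.089, 0, 0, 0.15, 1, 0.39, 0.046, -0.089, 0, 0, 0.17, 1, 0.43, 0.05, -0.089, 0, 0, 0.19, 1, 0.47, 0.055, -0.089, 0, 0, 0.2, 1]}}

```text
clock: 6.32
eef_pos: [439.4, 103.8, 389.2]
tcp_rot: [-3.14, 0.0, 1.484]
contact_force: [1.7, -0.4, -0.3]
opening: 1.0
grasp_force: 0.0
```

```bash
python3 - <<'E'
from h import *
move([440,330,390],1.397)
E
```

```text
d [0.2254, -0.0189, -0.0008] w [-0.0015, 0.0003, 0.0874] rows 5.4
```

Call:
{"name": "send_rows", "arguments": {"targets": [0.04, -0.003, 0, 0, 0, 0.015, 1, 0.08, -0.006, 0, 0, 0, 0.03, 1, 0.12, -0.01, 0, 0, 0, 0.045, 1, 0.16, -0.013, 0, 0, 0, 0.06, 1, 0.2, -0.016, 0, 0, 0, 0.075, 1, 0.225, -0.019, 0, 0, 0, 0.087, 1, 0.225, -0.019, 0, 0, 0, 0.087, 1, 0.225, -0.019, 0, 0, 0, 0.087, 1]}}

```text
clock: 6.98
eef_pos: [439.7, 328.6, 388.3]
tcp_rot: [-3.139, 0.002, 1.401]
contact_force: [0.3, -0.5, -0.0]
opening: 1.002
grasp_force: 0.0
```

```bash
python3 - <<'E'
from h import *
W=cams.grab_frame('wrist')
x,y,a=499.8,333.3,-.174
q=proj(W,[[x,y,100]])[0];off=(q*2-[300,290]).astype(int)
M=np.float32([[2,0,-off[0]],[0,2,-off[1]]]);big=cv2.warpAffine(W['color'],M,(600,580),flags=cv2.INTER_CUBIC)
def dr(P,c):
    q=proj(W,place(np.array(P,float),x,y,a)); cv2.polylines(big,[(q*2-off).astype(int).reshape(-1,1,2)],True,c,1)
dr([[-82.5,72.5,15],[-82.5,-72.5,15],[82.5,-72.5,15],[82.5,72.5,15]],(0,0,255))
dr([[-5,62.5,195],[-5,-62.5,195],[5,-62.5,195],[5,62.5,195]],(0,255,0))
cv2.imwrite('pics/c5.png',big);print(off,r.sense()['eef_pos'],W['xyz'])
E
```

```text
[351  45] [439.81459662 327.44787864 388.73530932] [450.69751802 395.32011934 530.9782342 ]
```

View pics/c5.png

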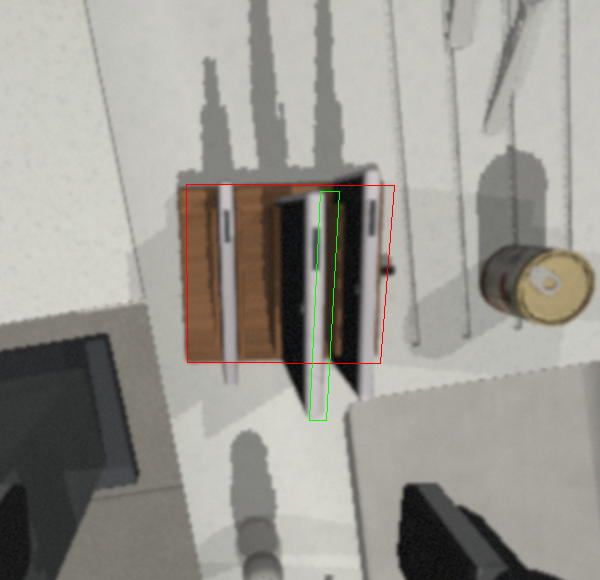

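```bash
python3 - <<'E'
from h import *
W=cams.grab_frame('wrist');o=np.array([351,45])
m=np.array([[-5,62.5,195],[5,62.5,195],[-5,-62.5,195],[5,-62.5,195],[-82.5,72.5,15],[-82.5,-72.5,15]]);u=(np.array([[305,192.],[324,191],[308.5,419],[326.5,418],[179.5,182],[187,360]])+o)/2
g=lambda p:(proj(W,place(m[:n],*p))-u[:n]).ravel()
for n in(4,6):
  s=least_squares(g,[500,333,-.17],x_scale=[100,100,.1]);print(s.x,g(s.x).round(1))
x,y,a=s.x
move([x,y,230],a+np.pi/2);
move([x,y,171],a+np.pi/2);
E
```

```text
[ 4.96137278e+02  3.33206990e+02 -1.12818917e-01] [-0.1 -0.3  0.1 -0.4  0.1  0.4 -0.1  0.4]
[ 4.96360968e+02  3.34081791e+02 -1.34501998e-01] [ 1.3 -1.4  1.5 -1.2 -0.9 -0.4 -1.2 -0.2 -1.   2.7 -0.3  2.4]
d [0.0172, 0.0544, 0.1591] w [-0.0012, 0.0017, -0.0378] rows 4.1
d [0.0173, 0.0545, 0.2181] w [-0.0012, 0.0017, -0.0378] rows 5.4
```

Call:
{"name": "send_rows", "arguments": {"targets": [0.005, 0.02, 0.02, 0, 0, -0.02, 1, 0.012, 0.04, 0.05, 0, 0, -0.04, 1, 0.016, 0.054, 0.08, 0, 0, -0.06, 1, 0.016, 0.0545, 0.11, 0, 0, -0.06, 1, 0.016, 0.0545, 0.135, 0, 0, -0.06, 1, 0.016, 0.0545, 0.15, 0, 0, -0.06, 1, 0.016, 0.0545, 0.15, 0, 0, -0.06, 1]}}

```text
clock: 7.67
eef_pos: [495.2, 330.7, 236.5]
tcp_rot: [-3.137, 0.004, 1.456]
contact_force: [-0.9, -0.9, -0.7]
opening: 0.999
grasp_force: 0.0
```

```bash
python3 - <<'E'
from h import *
move([496.1,333.2,162],1.458)
E
```

```text
d [0.0029, 0.001, 0.0745] w [-0.0048, 0.0043, -0.0019] rows 1.8
```

Call:
{"name": "send_rows", "arguments": {"targets": [0.002, 0.001, 0.02, 0, 0, 0, 1, 0.003, 0.001, 0.04, 0, 0, 0, 1, 0.003, 0.001, 0.055, 0, 0, 0, 1, 0.003, 0.001, 0.068, 0, 0, 0, 1, 0.003, 0.001, 0.075, 0, 0, 0, 1, 0.003, 0.001, 0.075, 0, 0, 0, 1, 0.003, 0.001, 0.075, 0, 0, 0, 0.2, 0.003, 0.001, 0.075, 0, 0, 0, -0.2, 0.003, 0.001, 0.075, 0, 0, 0, -0.5, 0.003, 0.001, 0.075, 0, 0, 0, -0.7, 0.003, 0.001, 0.075, 0, 0, 0, -0.85, 0.003, 0.001, 0.075, 0, 0, 0, -1], "grip_force": 30}}

```text
clock: 8.67
eef_pos: [498.1, 336.3, 165.7]
tcp_rot: [3.141, -0.0, 1.458]
contact_force: [-2.6, 0.0, 0.7]
opening: 0.143
grasp_force: 0.1
```

Call:
{"name": "send_rows", "arguments": {"targets": [0, 0, 0, 0, 0, 0, -1, 0, 0, 0, 0, 0, 0, -1, 0, 0, 0, 0, 0, 0, -1, 0, 0, 0, 0, 0, 0, -1, 0, 0, 0, 0, 0, 0, -1], "grip_force": 50}}

```text
clock: 9.08
eef_pos: [497.9, 336.4, 165.7]
tcp_rot: [-3.141, -0.0, 1.458]
contact_force: [-2.3, 0.6, 5.8]
opening: 0.112
grasp_force: 50.4
```

```bash
python3 - <<'E'
from h import *
print(r.sense()); a=-.12
move([500,330,400],1.45)
E
```

```text
{'clock': 9.0833, 'qpos': array([5.91472328e-01, 3.84602773e-01, 1.74634580e+00, 3.49649398e-04,
       1.01053112e+00, 7.04416256e-01]), 'qvel': array([ 0.00056672, -0.00191929, -0.00024421, -0.0013708 ,  0.00051644,
       -0.00104781]), 'joint_efforts': array([ -0.48102077, -56.48970008, -30.08322001,  -0.413848  ,
        -0.77889869,  -0.1043842 ]), 'eef_pos': array([497.89412702, 336.35981548, 165.71012661]), 'tcp_rot': array([-3.14148688e+00, -2.98841633e-04,  1.45766659e+00]), 'contact_force': array([-2.26897467,  0.60826233,  5.8434644 ]), 'wrist_torque': array([-0.03687806,  0.53419851, -0.14148414]), 'grasp_force': 50.39961755275726, 'opening': 0.11211482149689415}
d [-0.006, 0.0028, -0.2343] w [-0.0001, -0.0003, 0.0077] rows 5.6
```

Call:
{"name": "send_rows", "arguments": {"targets": [0, 0, -0.008, 0, 0, 0, -1, 0, 0, -0.018, 0, 0, 0, -1, 0, 0, -0.03, 0, 0, 0, -1, 0, 0, -0.045, 0, 0, 0, -1, 0, 0, -0.06, 0, 0, 0, -1, 0, 0, -0.075, 0, 0, 0, -1, 0, 0, -0.09, 0, 0, 0, -1, 0, 0, -0.11, 0, 0, 0, -1, 0, 0, -0.13, 0, 0, 0, -1, 0, 0, -0.15, 0, 0, 0, -1, 0, 0, -0.165, 0, 0, 0, -1, 0, 0, -0.165, 0, 0, 0, -1]}}

```text
clock: 10.08
eef_pos: [499.3, 337.0, 334.9]
tcp_rot: [3.137, -0.004, 1.458]
contact_force: [0.5, 0.9, -3.8]
opening: 0.104
grasp_force: 49.0
```

```bash
python3 - <<'E'
from h import *
s=r.sense();print(s['contact_force'],s['opening'],s['grasp_force'],s['eef_pos'])
S=snap('side');A=snap('scene')
a=cv2.resize(S['color'][90:240,150:290],None,fx=2.8,fy=2.8);b=cv2.resize(A['color'][120:320,110:250],(294,420))
cv2.imwrite('pics/c6.png',np.hstack([a,b]))
move([440,0,345],1.55)
E
```

```text
[ 0.53677553  0.86886152 -3.8144658 ] 0.10446601709551868 49.04645025730133 [499.29223711 337.0077447  334.89270635]
d [-0.3406, -0.0198, -0.0144] w [0.0012, -0.0008, -0.0922] rows 8.2
```

View pics/c6.png

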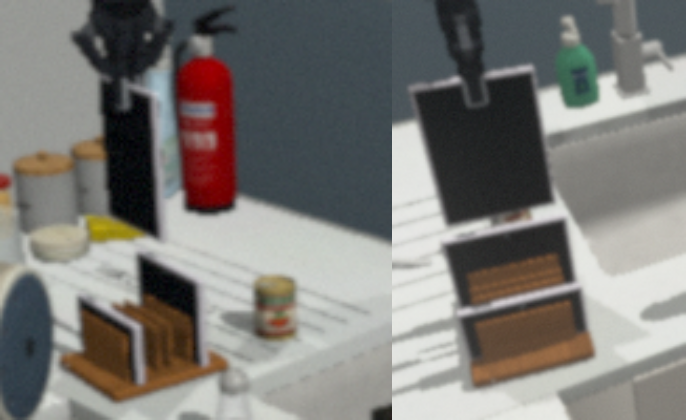

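The tablet is clear and both neighbours are still in their slots. Moving over to the stand.

Call:
{"name": "send_rows", "arguments": {"targets": [-0.02, -0.001, -0.005, 0, 0, -0.005, -1, -0.05, -0.003, -0.012, 0, 0, -0.01, -1, -0.085, -0.005, -0.014, 0, 0, -0.02, -1, -0.12, -0.007, -0.014, 0, 0, -0.03, -1, -0.155, -0.009, -0.014, 0, 0, -0.04, -1, -0.19, -0.011, -0.014, 0, 0, -0.05, -1, -0.225, -0.013, -0.014, 0, 0, -0.06, -1, -0.26, -0.015, -0.014, 0, 0, -0.07, -1, -0.29, -0.017, -0.014, 0, 0, -0.08, -1, -0.32, -0.019, -0.014, 0, 0, -0.09, -1, -0.335, -0.02, -0.014, 0, 0, -0.092, -1, -0.34, -0.02, -0.014, 0, 0, -0.092, -1]}}

```text
clock: 11.18
eef_pos: [438.3, -1.6, 343.1]
tcp_rot: [-3.139, 0.001, 1.548]
contact_force: [0.2, 0.4, -4.4]
opening: 0.104
grasp_force: 49.1
```

```bash
python3 - <<'E'
from h import *
P=place(np.array([[5.7,3,173.]]),489,-365,.112)[0];print(P)
move(P+[0,0,160],1.683); move(P+[0,0,80],1.683,.192)
E
```

```text
[ 494.32898898 -361.38173018  173.        ]
d [-0.3584, 0.0643, 0.0103] w [-0.0022, 0.0007, -0.1354] rows 8.7
d [-0.3583, 0.0645, 0.0903] w [0.1895, -0.0122, -0.135] rows 9.0
```

Call:
{"name": "send_rows", "arguments": {"targets": [-0.02, 0.004, 0, 0, 0, -0.01, -1, -0.055, 0.01, 0.003, 0, 0, -0.02, -1, -0.09, 0.016, 0.006, 0, 0, -0.03, -1, -0.125, 0.022, 0.01, 0, 0, -0.045, -1, -0.16, 0.029, 0.01, 0.03, 0, -0.06, -1, -0.195, 0.035, 0.01, 0.06, 0, -0.075, -1, -0.23, 0.041, 0.01, 0.09, -0.004, -0.09, -1, -0.265, 0.048, 0.01, 0.12, -0.008, -0.1, -1, -0.3, 0.054, 0.01, 0.15, -0.01, -0.115, -1, -0.33, 0.06, 0.01, 0.18, -0.012, -0.13, -1, -0.35, 0.063, 0.01, 0.19, -0.012, -0.135, -1, -0.358, 0.0645, 0.01, 0.19, -0.012, -0.135, -1]}}

```text
clock: 12.18
eef_pos: [497.4, -360.7, 332.0]
tcp_rot: [-2.949, -0.002, 1.684]
contact_force: [0.5, 0.0, -4.1]
opening: 0.105
grasp_force: 49.1
```

```bash
python3 - <<'E'
from h import *
P=np.array([494.3,-361.4,173.])
print(r.sense()['contact_force'],r.sense()['eef_pos'])
for h in(40,10,0,-5): move(P+[0,0,h],1.683,.192)
E
```

```text
[ 0.46856795  0.04970377 -4.07476312] [ 497.38687892 -360.67874749  331.9807903 ]
d [-0.0006, 0.0197, 0.1174] w [-0.0005, -0.0015, 0.0017] rows 2.9
d [-0.0006, 0.0254, 0.1468] w [-0.0005, -0.0015, 0.0017] rows 3.6
d [-0.0006, 0.0273, 0.1566] w [-0.0005, -0.0015, 0.0017] rows 3.8
d [-0.0007, 0.0283, 0.1616] w [-0.0005, -0.0015, 0.0017] rows 3.9
```

Call:
{"name": "send_rows", "arguments": {"targets": [0, 0.006, 0.03, 0, 0, 0, -1, 0, 0.012, 0.06, 0, 0, 0, -1, 0, 0.016, 0.09, 0, 0, 0, -1, -0.0006, 0.0197, 0.117, 0, 0, 0, -1, -0.0006, 0.0197, 0.117, 0, 0, 0, -1, -0.0006, 0.0197, 0.117, 0, 0, 0, -1]}}

```text
clock: 12.68
eef_pos: [493.4, -358.1, 214.3]
tcp_rot: [-2.949, -0.004, 1.685]
contact_force: [-0.2, 0.0, -2.7]
opening: 0.106
grasp_force: 49.7
```

```bash
python3 - <<'E'
from h import *
s=r.sense();print(s['contact_force'],s['eef_pos'],s['tcp_rot'])
S=snap('side');W=snap('wrist')
a=cv2.resize(S['color'][170:330,300:430],(405,500))
cv2.imwrite('pics/c7.png',np.hstack([a,W['color'][:400,185:575][:, :375] if 0 else cv2.resize(W['color'][0:420,170:510],(395,500))]))
P=np.array([494.3,-361.4,173.])
for h in(10,0,-5): move(P+[0,0,h],1.683,.192)
E
```

```text
[-2.03964608e-01  2.64808627e-03 -2.68030129e+00] [ 493.35689763 -358.07476908  214.32771754] [-2.94861573 -0.00365385  1.68531572]
d [-0.0018, 0.0054, 0.0339] w [0.0035, 0.0008, 0.0023] rows 0.8
d [-0.0018, 0.0073, 0.0437] w [0.0035, 0.0008, 0.0023] rows 1.1
d [-0.0018, 0.0083, 0.0486] w [0.0035, 0.0008, 0.0023] rows 1.2
```

View pics/c7.png

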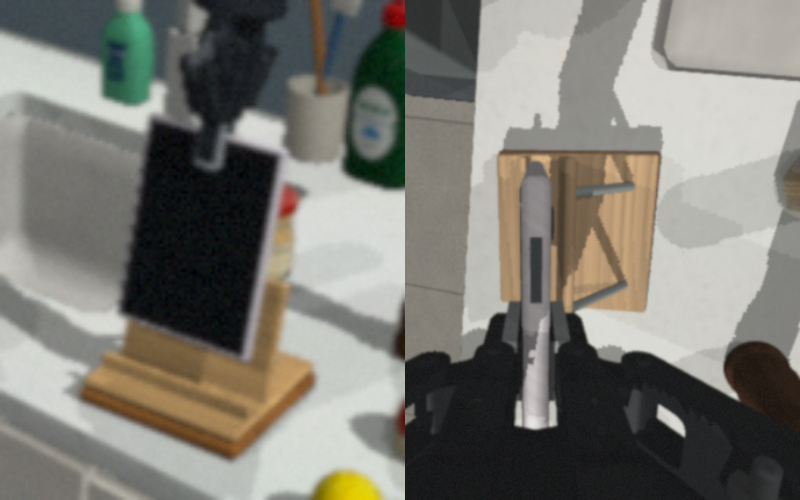

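The tablet hangs centrally in front of the backrest and above the trough. Lowering it slowly.

Call:
{"name": "send_rows", "arguments": {"targets": [-0.001, 0.002, 0.01, 0, 0, 0, -1, -0.0018, 0.0035, 0.02, 0, 0, 0, -1, -0.0018, 0.0054, 0.03, 0, 0, 0, -1, -0.0018, 0.006, 0.034, 0, 0, 0, -1, -0.0018, 0.0065, 0.038, 0, 0, 0, -1, -0.0018, 0.0065, 0.038, 0, 0, 0, -1, -0.0018, 0.0065, 0.038, 0, 0, 0, -1]}}

```text
clock: 13.37
eef_pos: [493.4, -361.3, 176.9]
tcp_rot: [-2.951, -0.001, 1.685]
contact_force: [-0.2, 0.2, -3.5]
opening: 0.108
grasp_force: 49.7
```

```bash
python3 - <<'E'
from h import *
s=r.sense();print(s['contact_force'],s['wrist_torque'],s['eef_pos'],s['tcp_rot'])
P=np.array([494.3,-361.4,173.])
for h in(0,-4): move(P+[0,0,h],1.683,.192)
E
```

```text
[-0.19888131  0.22356893 -3.54834147] [-0.00587381 -0.25655107  0.01352791] [ 493.36561315 -361.32625825  176.9488507 ] [-2.95104675e+00 -1.11773233e-03  1.68504653e+00]
d [-0.0002, 0.0017, 0.0037] w [0.0015, -0.0007, 0.0022] rows 0.1
d [-0.0002, 0.0024, 0.0076] w [0.0015, -0.0007, 0.0022] rows 0.2
```

Call:
{"name": "send_rows", "arguments": {"targets": [0, 0.0005, 0.001, 0, 0, 0, -1, 0, 0.001, 0.002, 0, 0, 0, -1, 0, 0.0014, 0.003, 0, 0, 0, -1, 0, 0.0016, 0.004, 0, 0, 0, -1, 0, 0.0016, 0.004, 0, 0, 0, -1, 0, 0.0016, 0.004, 0, 0, 0, -1]}}

```text
clock: 13.87
eef_pos: [494.4, -361.3, 173.2]
tcp_rot: [-2.952, -0.001, 1.685]
contact_force: [-0.1, 1.0, -1.3]
opening: 0.108
grasp_force: 50.0
```

Call:
{"name": "send_rows", "arguments": {"targets": [0, 0.0002, 0.001, 0, 0, 0, -1, 0, 0.0003, 0.0015, 0, 0, 0, -1, 0, 0.0003, 0.0015, 0, 0, 0, -1, 0, 0.0003, 0.0015, 0, 0, 0, -1, 0, 0.0003, 0.0015, 0, 0, 0, -1]}}

```text
clock: 14.28
eef_pos: [494.9, -361.4, 172.9]
tcp_rot: [-2.953, 0.0, 1.685]
contact_force: [0.1, 3.3, 7.9]
opening: 0.108
grasp_force: 51.5
```

Bottom edge is on the ledge floor, with contact force at the predicted height. Releasing and backing off along the tool axis.

Call:
{"name": "send_rows", "arguments": {"targets": [0, 0, 0, 0, 0, 0, -0.7, 0, 0, 0, 0, 0, 0, -0.65, 0, 0, 0, 0, 0, 0, -0.6, 0, 0, 0, 0, 0, 0, -0.5, 0, 0, 0, 0, 0, 0, -0.4, 0, 0, 0, 0, 0, 0, -0.2, 0, 0, 0, 0, 0, 0, 0.1, 0, 0, 0, 0, 0, 0, 0.1, 0, 0, 0, 0, 0, 0, 0.1, 0, 0, 0, 0, 0, 0, 0.1], "grip_force": 20}}

```text
clock: 15.12
eef_pos: [494.2, -361.2, 171.3]
tcp_rot: [-2.951, -0.001, 1.685]
contact_force: [0.6, 0.0, 0.3]
opening: 0.549
grasp_force: 0.0
```

Call:
{"name": "send_rows", "arguments": {"targets": [0, 0, -0.01, 0, 0, 0, 0.1, 0, 0, -0.02, 0, 0, 0, 0.1, 0, 0, -0.04, 0, 0, 0, 0.1, 0, 0, -0.06, 0, 0, 0, 0.1, 0, 0, -0.09, 0, 0, 0, 0.1, 0, 0, -0.12, 0, 0, 0, 0.1, 0, 0, -0.15, 0, 0, 0, 0.1, 0, 0, -0.15, 0, 0, 0, 0.1, 0, 0, -0.15, 0, 0, 0, 0.1]}}

```text
clock: 15.87
eef_pos: [523.7, -358.6, 321.9]
tcp_rot: [-2.956, 0.002, 1.685]
contact_force: [-0.3, 0.4, -1.2]
opening: 0.552
grasp_force: 0.0
```

```bash
python3 - <<'E'
from h import *
s=r.sense();print(s['contact_force'],s['eef_pos'],s['opening'])
S=snap('side','end_s.png');W=snap('wrist','end_w.png')
# numeric check: dark screen quad and its corners, against model of tablet on stand
for n,f,roi in(('side',S,(150,335,300,440)),('wrist',W,(60,330,200,460))):
  v0,v1,u0,u1=roi;g=f['color'][v0:v1,u0:u1].max(2)
  k=((g<60) if n=='side' else (g<45)).astype(np.uint8)
  c=sorted(cv2.findContours(k,cv2.RETR_EXTERNAL,cv2.CHAIN_APPROX_NONE)[0],key=cv2.contourArea)[-3:]
  for q in c: print(n,cv2.contourArea(q),(cv2.approxPolyDP(q,4,True)[:,0]+[u0,v0]).tolist())
  for X,th in((-23,.2),(-20,.19),(-24,.23)):
    u=np.array([np.sin(th),0,np.cos(th)]);w=np.array([np.cos(th),0,-np.sin(th)])
    B=np.array([X,0,25.])-5*w
    m=np.array([B+180*u+[0,62,0],B+180*u-[0,62,0],B-[0,62,0],B+[0,62,0]])
    print(X,th,proj(f,place(m,489,-365,.112)).round().tolist())
E
```

```text
[-0.2596591   0.40084418 -1.19720564] [ 523.7347368 -358.5606297  321.8733758] 0.5516295670988006
side 491.5 [[368, 150], [370, 176], [379, 164], [380, 177], [385, 177], [396, 150]]
side 589.5 [[423, 178], [413, 201], [418, 196], [425, 199], [428, 213], [420, 222], [411, 213], [411, 224], [428, 229], [436, 200], [434, 189], [428, 188], [430, 179]]
side 2399.0 [[350, 224], [340, 282], [377, 296], [389, 235]]
-23 0.2 [[348.0, 221.0], [392.0, 233.0], [379.0, 300.0], [338.0, 285.0]]
-20 0.19 [[348.0, 220.0], [392.0, 233.0], [380.0, 300.0], [338.0, 284.0]]
-24 0.23 [[349.0, 221.0], [393.0, 233.0], [379.0, 300.0], [338.0, 285.0]]
wrist 709.5 [[332, 257], [330, 290], [343, 329], [349, 289]]
wrist 1464.0 [[232, 257], [215, 301], [200, 290], [211, 266], [201, 271], [200, 329], [223, 329], [233, 295]]
wrist 4259.5 [[459, 298], [432, 298], [440, 290], [451, 290], [447, 279], [430, 276], [439, 262], [421, 251], [405, 261], [425, 297], [414, 311], [392, 307], [363, 271], [353, 267], [364, 290], [350, 302], [347, 329], [459, 329], [459, 313], [446, 301]]
-23 0.2 [[279.0, 139.0], [279.0, 276.0], [279.0, 221.0], [279.0, 135.0]]
-20 0.19 [[280.0, 139.0], [280.0, 277.0], [281.0, 221.0], [281.0, 135.0]]
-24 0.23 [[284.0, 139.0], [284.0, 276.0], [278.0, 221.0], [278.0, 135.0]]
```

The screen quad in the side view matches the modelled tablet on the stand within about 3 px, and the contact force is near zero. Handing in.

```bash
python3 -c "
from h import *
print(r.sign_off())"
```

```text
the job is handed in; nothing more can be done
None
```

The tablet now leans back on the recipe stand's ledge, screen outward; the stand is square with its base, the phone and e-reader stayed in their slots, and the job was handed in at about 16 s with no verdict shown.

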